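# Snap the lockout hook onto the parts box eye

### The job

Shut the parts box by swinging its chrome toggle all the way over towards the eye, so that it cannot be sprung open again: then take the orange-tabbed snap hook from its black rest and press it upright, gate down, over the crown of the eye until the eye has passed the gate and the gate has sprung shut below it. Feel for the eye and never press on it with more than 25 N; leave the hook hooked on, the toggle over, and the loose fittings where they lie.

Things in the scene. Friction and masses are not known exactly. Their poses are not given: they have to be found in the camera images.
- box: Green parts box with a grey plinth before it, fixed. Origin on the cart top (z = 0) under the middle of the plinth's eye; x from the eye to the box (away from the robot at yaw 0), z up. Plinth: 40 mm high, from 62 mm before to 42 mm behind the origin, 110 mm wide (y). The box, 130 x 160 x 42 mm, begins 59 mm behind the origin. Its sprung lid is open at first; the toggle draws it shut by a link.
- eye_foot (a point): On the plinth's top (40 mm up) at the nominal middle of the eye; axes as the box's. Eye: rigid steel staple of 7 mm round bar, legs 40 mm apart (centres) along y, crown level along y. Screwed in more or less, so the crown's place is NOT measured: its top lies 50 to 82 mm above this point, its bar up to 6 mm before or behind it in x; centred in y. Find it by touch.
- strap_end (a point): Middle of the front edge of the lid's steel strap, a frame 82 mm wide that stands 0.30 rad up above the eye while the lid is open, in the hook's way, and lies flush with the plinth's top around the eye's foot when the toggle is over.
- toggle (a joint): Chrome toggle lever, rad: 0 = leaning fully outwards (to the box's -y, lid open), 1.4 = leaning fully towards the eye (+y, lid shut); counts as over above 1.2. Starts at 0 to 0.2, stays where it is left, takes about 2 to 6 N at the ball; push it along its arc, as a level push at its outer side tends to bind. Rod 14 mm thick.
- toggle_axis (a point): The toggle's pivot, 34 mm above the cart, 150 mm from the eye on the box's -y side; the axis is level, along the box's x. It sits between two cheeks 40 mm high, 48 mm over all along x and 36 mm along y.
- toggle_knob (a point): Centre of the toggle's ball end, 22 mm in diameter, 62 mm from the lever's axis (about 81 mm above the cart when leaning fully either way, 96 mm when upright).
- hook_grip (a point): Centre of the snap hook's orange grip tab: 34 mm long (hook's x), 16 mm thick (y), 34 mm high. 70 mm above the hook's feet, 8 mm to the nose side (+x) of its middle. Axes: x along the hook towards the nose, y through its thickness, z up. Whole hook: 69 x 16 x 87 mm, about 0.18 kg; heavy in the nose, so that it hangs upright from the eye.
- hook_mid (a point): Middle of the hook's window, 25 mm above its feet, mid-length, axes as at hook_grip. Window: x from -24 to +25 mm of this point. The gate closes its lower side: hinge at x = -26 mm, 6 mm above the feet, free end at x = +22 mm, 5 mm thick. Nose leg: x = +25 to +37 mm, heavy.
- hook_back (a point): Point on the underside of the hook's steel back (the window's upper edge), 43.5 mm above the feet, 16 mm to the nose side of hook_mid. The eye's bar should come up below this point, good from about 3 mm hingewards to 5 mm nosewards; nearer the hinge it meets the back before it is past the gate, nearer the nose it meets the nose's foot.
- gate (a joint): Sprung brass gate of the hook, rad: 0 = shut, 1.2 = swung fully up and inwards. A bar pressed up against it swings it in (3 to 8 N); only when the bar has slipped past its free end, on the nose side, within the last few mm before the bar's top meets the hook's back, does it drop shut below the bar. On the back or the nose the force rises steeply.
- rest: Black slotted rest, fixed, origin on the cart under its middle; x along its slot. The hook stands upright in it at first, its feet 4 mm above the cart, and lifts straight out. The walls reach 26 mm above the cart, 98 x 52 mm over all.
- union: Copper union, a loose fitting, 34 mm across, 46 mm high, origin under its middle. To be left alone.
- barb: Aluminium barbed adapter, a loose fitting, 30 mm across, 47 mm high, origin under its middle. To be left alone.
- bushing: Zinc-grey reducer bushing, loose, 38 mm across, 24 mm high, origin under its middle. To be left alone.
- tclamp: Steel T-bolt clamp, a loose band ring 60 mm across, 19 mm high, with a bolt at its +x side, origin under the ring's middle. To be left alone.
- hook: The snap hook itself (steel, orange tab, brass gate): origin between its feet, at their underside; axes as at hook_grip.

How it is judged:
By the outcome, as a careful person would: the job done as asked, in the order asked, and still so for the second after the job is handed in, with the robot touching nothing.
It also fails if it takes over 70 s, if anything falls off the work surface, if the arm or the gripper's body presses on something with over 40 N, if the wrist force passes 120 N, or if a joint passes its speed limit or range.

### The arm

A 7-joint arm with a two-finger parallel gripper is mounted at the origin on the work surface. World frame = base frame: x ahead of the robot, y to its left, z up, the work surface at z = 0. Lengths are in m, angles in rad, forces in N, time in s.
With the tool pointing down it reaches from about 0.35 to 0.9 m from the base axis. Payload 8.1 kg.
Tool frame: the origin (TCP) lies on the mounting face of the last link; the fingertips stand 178 mm ahead of it and the grasp point (between the pads) lies grip_depth ahead of it (grip_depth is the distance from the TCP to the grasp point, in m); z points along the fingers, x is the direction in which the jaws open and shut, and the axes are right-handed (so a half turn about z gives the same grasp; the last joint's range is limited). The gripper opens to 92 mm and grips with 3 to 60 N. Pads are 19 mm wide; open, the fingers measure 130 mm over their backs; the gripper's body (75 mm by 190 mm) begins 47 mm behind the grasp point.
Start: joints at [-1.406, 0.434, 0.025, 1.573, -0.012, 1.134, -0.075], TCP at [0.165, 0.603, 0.405] pointing down, gripper open.
Joint ranges: [-2.62, 2.62], [-0.44, 2.09], [-1.27, 1.32], [0.08, 2.57], [-1.32, 4.46], [0.12, 2], [-2.74, 2.74]. Speed limits (rad/s): [2.22, 2.22, 3.01, 3.01, 3.14, 3.14, 3.14].

### API

Orientations are given as a unit quaternion [w, x, y, z].
In Python, from bench import * gives the robot as it stands.
- The arm moves only by the tool apply_moves, never from a script. Its argument "steps" is a list of rows, each an object with "fingers": the finger opening in mm, from 0 to 91.8; "slide": the shift along the tool's x, y, z in mm, a list of three; "spin": the turn about the tool's z in rad. In form: [{"fingers": fingers, "slide": [x, y, z], "spin": spin}, ...]. A call has exactly 8 rows; each row shifts and turns the commanded pose from where the row before left it, along the tool's axes as they then stand; what a row does not reach is not made up. A row lasts 1/10 s, in which the tool goes at most 50 mm and 8.59 degrees, less where a joint would pass 70% of its speed; a pose out of reach is approached as far as the arm can. A call with a gripper value outside its range is refused whole. The fingers move at their own pace and stop on an object; "grip_force" is the grip in N (left out, the last holds). Time passes only in rows, so rows that do not move let the fingers close, or fill a call up. It gives the time, the measured TCP pose, the force and the opening at its end, in the units of the state.
- read_state(): the state, without advancing time (a new reading comes with each control period).
- get_image(name): name is "scene" or "top" or "wrist"; returns a dict with "frame" (384x512x3 uint8, red, green, blue), "z_map" (384x512 float32, m along the optical axis (not along the pixel's ray), 0 where there is no reading), "mtx" (3x3 intrinsics, pixels), "R" (3x3) and "t" (3): a world point X has camera coordinates R X + t. Camera axes: x right, y down, z forward; pixel columns grow to the right and rows downward; lengths in m; the calibration is good to about 2 mm. A picture is of the moment at which its call begins.
- close_job(): hands the job in, once; it reports no verdict.
Trained networks look in a picture, given as the dict that the camera call returned (one of the last four; its "shot" number tells which), for a name from the list of things; names that differ only in an ending like _2 or _b are one class to them, and where a whole thing is asked for, a point or a joint stands for the part that bears it (a point fixed in the world has none). Each returns a list of dicts, best first, with "p" (0 to 1); they miss things now and then, are a little off and sometimes report something else, mostly with a low value. They report only what shows in the picture. A call takes as long as a camera call.
- search_frame(picture, thing): "location" ([column, row] as shares, 0 to 1, of the picture: columns of its width, rows of its height, amid what is visible of it).
- spot_point(picture, thing): "location" ([column, row] as shares, 0 to 1, of the picture: columns of its width, rows of its height: a listed point, or the origin of a listed thing).
The state is a dict: "t": time; "joints": joint angles; "joint_vel": joint speeds; "effort": joint torques, N m; "tool_pos": TCP position; "ee_rot": TCP orientation; "contact_force": force on the tool from outside, world axes, zero at the start; "ft_torque": the same for the moment, N m; "gripper_width": finger opening in m.
Only numpy, scipy, OpenCV 4.12 (cv2) and the standard library are available. Lean on these libraries where they do the work, as an engineer would, in place of code of your own. Each camera call takes 0.05 s, during which the arm holds its last target.

## Working session

There is one attempt and no reset: what is moved stays moved. The work goes in short steps, Python scripts to look and compute and a tool call to move; the robot and the scene stay as the last step left them, time stands still between calls to the robot, and variables do not carry over. Pictures are saved under pics/ and viewed, and the job is handed in when it is done.

Besides the shell and the picture viewer there is one more tool, called after "Emit:" as name([rows], argument=value, ...), one row to a line, values as JSON. apply_moves: Moves the arm, as the interface text tells. Its arguments: {"type":"object","properties":{"steps":{"type":"array"},"grip_force":{"type":"number"}},"required":["steps"]}

```bash
ls; mkdir -p pics
cat > h.py <<'E'
from bench import *
import numpy as np, cv2
def save(p,n):
    cv2.imwrite('pics/'+n+'.png',cv2.cvtColor(p['frame'],cv2.COLOR_RGB2BGR))
def world(p,c,r,z=None,plane=None):
    K=p['mtx'];R=np.array(p['R']);t=np.array(p['t'])
    ray=np.linalg.inv(K)@np.array([c,r,1.0])
    if plane is not None:
        o=-R.T@t; d=R.T@ray; s=(plane-o[2])/d[2]; return o+s*d
    if z is None: z=p['z_map'][int(r),int(c)]
    return R.T@(ray*z-t)
def proj(p,X):
    c=p['R']@np.array(X)+p['t']; u=p['mtx']@c; return u[:2]/u[2]
E
python3 - <<'E'
from h import *
np.set_printoptions(precision=4,suppress=True)
s=read_state(); print({k:s[k] for k in ('t','tool_pos','ee_rot','contact_force','gripper_width')})
try: print(grip_depth)
except Exception as e: print(e)
for n in ('scene','top','wrist'):
    p=get_image(n); save(p,n+'0'); print(n,p['frame'].shape, -np.array(p['R']).T@p['t'])
    for th in ['eye_foot','strap_end','toggle_axis','toggle_knob','hook_grip','hook_mid','hook','rest','box','union','barb','bushing','tclamp']:
        L=spot_point(p,th)
        for d in L[:2]:
            c,r=d['location'][0]*512,d['location'][1]*384
            ci,ri=int(min(max(c,0),511)),int(min(max(r,0),383))
            print(th,round(d['p'],2),round(c),round(r),world(p,c,r,p['z_map'][ri,ci]))
E
```

```text
pics
{'t': 0.0, 'tool_pos': array([0.1653, 0.6025, 0.404 ]), 'ee_rot': array([ 0.0005,  0.7952,  0.6064, -0.0006]), 'contact_force': array([-0.2059, -0.4961, -0.1514]), 'gripper_width': 0.09167303766895502}
0.1592
scene (384, 512, 3) [ 1.2617 -0.522   0.7878]
eye_foot 0.77 259 187 [0.4879 0.0513 0.037 ]
strap_end 0.9 254 166 [0.4732 0.0452 0.097 ]
toggle_axis 0.9 205 206 [ 0.4743 -0.1018  0.0383]
toggle_knob 0.6 190 193 [ 0.4717 -0.1367  0.0934]
hook_grip 0.7 322 145 [0.491  0.2589 0.0881]
hook_mid 0.8 315 159 [0.4594 0.2673 0.0218]
hook 0.75 315 166 [0.4917 0.2377 0.0272]
rest 0.77 316 172 [0.4923 0.2442 0.006 ]
box 0.76 258 199 [ 0.5606 -0.0055  0.0723]
union 0.82 217 285 [ 0.6723 -0.1931  0.0005]
union 0.64 190 193 [ 0.4722 -0.1371  0.0927]
barb 0.46 94 253 [ 0.4371 -0.3741  0.0085]
bushing 0.72 369 160 [0.5514 0.3905 0.0207]
tclamp 0.84 371 186 [0.6238 0.3244 0.0019]
top (384, 512, 3) [0.4254 0.0121 1.0785]
eye_foot 0.9 255 208 [0.4904 0.0401 0.0364]
eye_foot 0.53 312 216 [ 0.4719 -0.1054  0.0479]
strap_end 0.92 250 213 [0.4754 0.0501 0.0993]
strap_end 0.43 411 238 [ 0.4222 -0.3672  0.0116]
toggle_axis 0.61 312 218 [ 0.4667 -0.1059  0.051 ]
toggle_knob 0.51 126 188 [0.5392 0.3819 0.0228]
toggle_knob 0.5 323 219 [ 0.4629 -0.1282  0.0914]
hook_grip 0.72 165 211 [0.4754 0.2588 0.0922]
hook_mid 0.87 169 213 [0.473  0.2543 0.0653]
hook_mid 0.67 329 219 [ 0.4639 -0.1418  0.094 ]
hook 0.65 173 211 [0.4816 0.2582 0.0099]
rest 0.82 170 213 [0.4743 0.254  0.0551]
rest 0.48 344 149 [ 0.6487 -0.1904  0.034 ]
box 0.77 252 209 [0.488  0.0466 0.0352]
box 0.54 129 184 [0.5504 0.3725 0.0257]
union 0.44 343 152 [ 0.6439 -0.1892  0.0261]
barb 0.41 410 236 [ 0.426  -0.3655  0.0119]
bushing 0.44 125 189 [0.5363 0.3864 0.0126]
tclamp 0.81 155 156 [0.6289 0.3149 0.0013]
wrist (384, 512, 3) [0.0999 0.6197 0.384 ]
```

View pics/scene0.png

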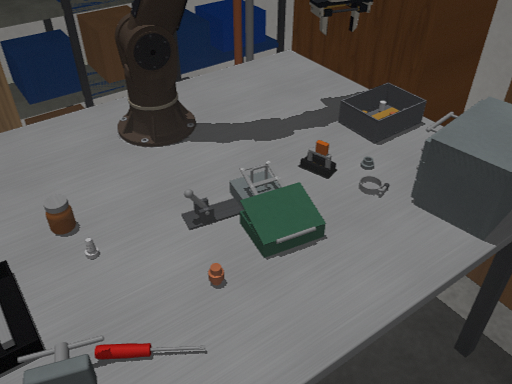

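View pics/top0.png

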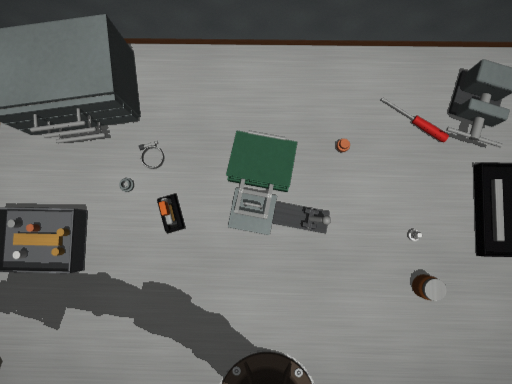

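The views show the eye and strap at about top (252,208), the toggle ball leaning out at (325,219), and the hook in its rest at (170,213). I'll plan a move over the toggle and eye for wrist views.

```bash
cat >> h.py <<'E'
def yaw_of(q):
    w,x,y,z=q
    return np.arctan2(2*(x*y+w*z),1-2*(y*y+z*z))
def plan(pos,yaw,segs):
    # segs: list of (target xyz, target yaw, rows); prints tool slides in mm assuming tool points straight down
    pos=np.array(pos,float)
    for (T,Y,n) in segs:
        T=np.array(T,float); d=(T-pos)/n; dy=(Y-yaw)/n
        for i in range(n):
            x=np.array([np.cos(yaw),np.sin(yaw)]); yv=np.array([np.sin(yaw),-np.cos(yaw)])
            print([round(1000*d[:2]@x,1),round(1000*d[:2]@yv,1),round(-1000*d[2],1)],round(-dy,4))
            pos=pos+d; yaw=yaw+dy
        print('--')
E
python3 - <<'E'
from h import *
s=read_state()
y=yaw_of(s['ee_rot']);print(y)
plan(s['tool_pos'],y,[([.42,.40,.40],0.4,8),([.46,.10,.40],-.12,8),([.46,-.10,.40],-.12,8)])
E
```

```text
1.3028588727121204
[np.float64(-16.0), np.float64(37.4), np.float64(0.6)] 0.1129
[np.float64(-11.7), np.float64(39.0), np.float64(0.6)] 0.1129
[np.float64(-7.2), np.float64(40.0), np.float64(0.6)] 0.1129
[np.float64(-2.7), np.float64(40.6), np.float64(0.6)] 0.1129
[np.float64(1.9), np.float64(40.6), np.float64(0.6)] 0.1129
[np.float64(6.5), np.float64(40.2), np.float64(0.6)] 0.1129
[np.float64(11.0), np.float64(39.2), np.float64(0.6)] 0.1129
[np.float64(15.3), np.float64(37.7), np.float64(0.6)] 0.1129
--
[np.float64(-10.0), np.float64(36.5), np.float64(0.0)] 0.065
[np.float64(-7.6), np.float64(37.1), np.float64(0.0)] 0.065
[np.float64(-5.2), np.float64(37.5), np.float64(0.0)] 0.065
[np.float64(-2.7), np.float64(37.7), np.float64(0.0)] 0.065
[np.float64(-0.3), np.float64(37.8), np.float64(0.0)] 0.065
[np.float64(2.2), np.float64(37.8), np.float64(0.0)] 0.065
[np.float64(4.6), np.float64(37.5), np.float64(0.0)] 0.065
[np.float64(7.1), np.float64(37.2), np.float64(0.0)] 0.065
--
[np.float64(3.0), np.float64(24.8), np.float64(0.0)] 0.0
[np.float64(3.0), np.float64(24.8), np.float64(0.0)] 0.0
[np.float64(3.0), np.float64(24.8), np.float64(0.0)] 0.0
[np.float64(3.0), np.float64(24.8), np.float64(0.0)] 0.0
[np.float64(3.0), np.float64(24.8), np.float64(0.0)] 0.0
[np.float64(3.0), np.float64(24.8), np.float64(0.0)] 0.0
[np.float64(3.0), np.float64(24.8), np.float64(0.0)] 0.0
[np.float64(3.0), np.float64(24.8), np.float64(0.0)] 0.0
--
```

Emit:
apply_moves([
  {"fingers": 60,"slide": [-16,37.4,0],"spin": 0.113},
  {"fingers": 60,"slide": [-12,39,0],"spin": 0.113},
  {"fingers": 60,"slide": [-7,40,0],"spin": 0.113},
  {"fingers": 60,"slide": [-3,40.6,0],"spin": 0.113},
  {"fingers": 60,"slide": [2,40.6,0],"spin": 0.113},
  {"fingers": 60,"slide": [6.5,40,0],"spin": 0.113},
  {"fingers": 60,"slide": [11,39,0],"spin": 0.113},
  {"fingers": 60,"slide": [15,38,0],"spin": 0.113},
])

```text
t: 2.9
tool_pos: [0.4206, 0.3984, 0.405]
ee_rot: [-0.0, 0.981, 0.196, 0.0]
contact_force: [0.4, 0.6, 0.5]
gripper_width: 0.06
```

Emit:
apply_moves([
  {"fingers": 60,"slide": [-10,36.5,0],"spin": 0.065},
  {"fingers": 60,"slide": [-8,37,0],"spin": 0.065},
  {"fingers": 60,"slide": [-5,37.5,0],"spin": 0.065},
  {"fingers": 60,"slide": [-3,38,0],"spin": 0.065},
  {"fingers": 60,"slide": [0,38,0],"spin": 0.065},
  {"fingers": 60,"slide": [2,38,0],"spin": 0.065},
  {"fingers": 60,"slide": [5,37.5,0],"spin": 0.065},
  {"fingers": 60,"slide": [7,37,0],"spin": 0.065},
])

```text
t: 3.7
tool_pos: [0.4592, 0.0974, 0.405]
ee_rot: [-0.0, 0.998, -0.062, 0.0]
contact_force: [1.0, -0.7, 0.7]
gripper_width: 0.0596
```

```bash
cat > look.py <<'E'
from h import *
import sys
np.set_printoptions(precision=4,suppress=True)
def look(cam,name,things):
    s=read_state(); print('t',s['t'],s['tool_pos'],'yaw',yaw_of(s['ee_rot']),s['ee_rot'],s['contact_force'],s['gripper_width'])
    p=get_image(cam); save(p,name); print('cam',-np.array(p['R']).T@p['t'])
    for th in things:
        for d in spot_point(p,th)[:2]:
            c,r=d['location'][0]*512,d['location'][1]*384
            ci,ri=int(min(max(c,0),511)),int(min(max(r,0),383))
            print(th,round(d['p'],2),round(c,1),round(r,1),world(p,c,r,p['z_map'][ri,ci]))
    np.savez('pics/'+name+'.npz',z=p['z_map'],mtx=p['mtx'],R=p['R'],t=p['t'],frame=p['frame'])
    return p
if __name__=='__main__':
    look(sys.argv[1],sys.argv[2],sys.argv[3:])
E
python3 look.py wrist w1 eye_foot strap_end toggle_axis toggle_knob hook_grip box
```

```text
t 3.7 [0.4592 0.0974 0.405 ] yaw -0.12361702765701296 [-0.0003  0.9981 -0.0618  0.0003] [ 0.9975 -0.6696  0.7313] 0.05964081378374294
cam [0.4665 0.1631 0.3843]
eye_foot 0.72 289.1 208.8 [0.4963 0.0442 0.0392]
strap_end 0.72 273.3 230.4 [0.4755 0.046  0.0975]
toggle_axis 0.32 288.2 210.5 [0.4952 0.0427 0.0399]
box 0.56 283.4 201.0 [0.4911 0.0539 0.0404]
```

View pics/w1.png

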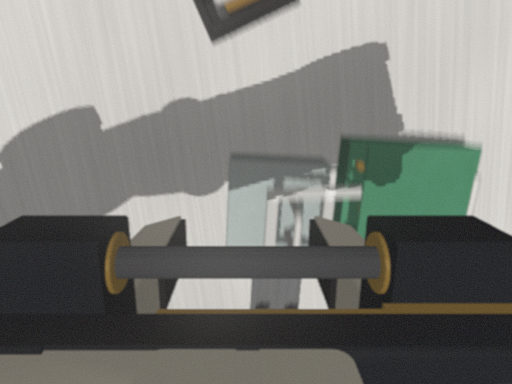

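Emit:
apply_moves([
  {"fingers": 60,"slide": [2,25,0],"spin": 0},
  {"fingers": 60,"slide": [2,25,0],"spin": 0},
  {"fingers": 60,"slide": [2,25,0],"spin": 0},
  {"fingers": 60,"slide": [2,25,0],"spin": 0},
  {"fingers": 60,"slide": [2,25,0],"spin": 0},
  {"fingers": 60,"slide": [2,25,0],"spin": 0},
  {"fingers": 60,"slide": [2,25,0],"spin": 0},
  {"fingers": 60,"slide": [2,25,0],"spin": 0},
])

```text
t: 4.85
tool_pos: [0.4513, -0.1012, 0.4047]
ee_rot: [-0.0, 0.998, -0.059, 0.0]
contact_force: [0.6, 0.5, -0.1]
gripper_width: 0.0601
```

```bash
python3 look.py wrist w2 eye_foot strap_end toggle_axis toggle_knob box
```

```text
t 4.85 [ 0.4513 -0.1012  0.4047] yaw -0.11824429224111428 [-0.0001  0.9983 -0.0591  0.    ] [ 0.5845  0.4829 -0.1067] 0.06006380778556007
cam [ 0.4581 -0.0355  0.384 ]
eye_foot 0.89 275.2 1.4 [0.4932 0.0441 0.0397]
toggle_axis 0.7 263.9 165.5 [ 0.4669 -0.1042  0.0439]
toggle_knob 0.88 263.0 209.8 [ 0.4606 -0.1332  0.0953]
box 0.77 271.3 13.9 [0.4887 0.0344 0.0388]
```

View pics/w2.png

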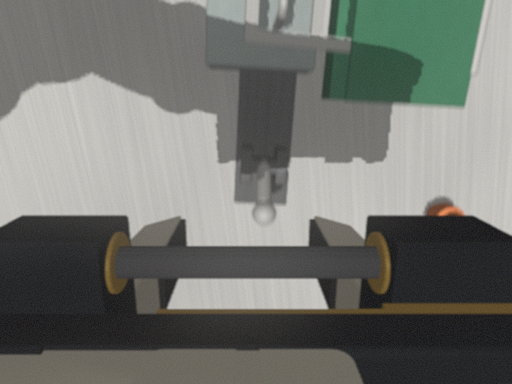

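```bash
cat >> h.py <<'E'
def cloud(name):
    d=np.load('pics/'+name+'.npz'); z=d['z']; h,w=z.shape
    c,r=np.meshgrid(np.arange(w)+.5,np.arange(h)+.5)
    P=np.linalg.inv(d['mtx'])@np.stack([c.ravel(),r.ravel(),np.ones(h*w)])
    W=((P*z.ravel()).T-d['t'])@d['R']
    W[z.ravel()<=0]=np.nan
    return W.reshape(h,w,3)
E
python3 - <<'E'
from h import *
np.set_printoptions(precision=4,suppress=True)
W=cloud('w2')
# knob
m=(W[...,0]>.43)&(W[...,0]<.50)&(W[...,1]>-.19)&(W[...,1]<-.08)&(W[...,2]>.055)&(W[...,2]<.13)
P=W[m]; print('toggle pts',len(P),P.min(0),P.max(0))
k=P[P[:,2]>P[:,2].max()-.010]
from scipy.optimize import least_squares
def f(c): return np.linalg.norm(k-c,axis=1)-.011
r=least_squares(f,np.r_[k[:,:2].mean(0),k[:,2].max()-.011],loss='soft_l1',f_scale=.001);print('knob',r.x,np.abs(r.fun).mean())
# base bar of toggle
for z0,z1 in((.004,.03),(.036,.046),(.07,.13)):
  for n in('w1','w2'):
    W=cloud(n)
    m=(W[...,2]>z0)&(W[...,2]<z1)&(W[...,0]<.62)&(W[...,0]>.38)&(W[...,1]<.15)&(W[...,1]>-.19)
    P=W[m]; print(n,z0,len(P),P.min(0) if len(P) else'')
    if len(P)>30: print(cv2.minAreaRect((P[:,:2]*1000).astype(np.float32)), np.median(P[:,2]))
E
python3 - <<'E'
import cv2
for n in('w1','w2'):
    i=cv2.imread(f'pics/{n}.png')
i=cv2.imread('pics/scene0.png')[130:260,160:350]
cv2.imwrite('pics/s0c.png',cv2.resize(i,None,fx=4,fy=4,interpolation=cv2.INTER_CUBIC))
E
```

```text
toggle pts 803 [ 0.451  -0.1477  0.0551] [ 0.4723 -0.1106  0.0977]
knob [ 0.4618 -0.1379  0.0856] 0.00038339025679234726
w1 0.004 2757 [ 0.4405 -0.0993  0.004 ]
((530.08984375, 6.274436950683594), (211.21763610839844, 178.68658447265625), 89.84517669677734) 0.006198292226936963
w2 0.004 6330 [ 0.4237 -0.1577  0.004 ]
((488.4234924316406, -50.37504577636719), (214.24258422851562, 143.75929260253906), 80.65592956542969) 0.005575080140813397
w1 0.036 6859 [0.4255 0.0001 0.036 ]
((522.3536987304688, 57.766380310058594), (117.23439025878906, 181.6424560546875), 83.19268798828125) 0.039377230324426325
w2 0.036 6961 [ 0.4237 -0.1255  0.036 ]
((486.1231689453125, -39.64837646484375), (170.61911010742188, 133.21163940429688), 83.42803192138672) 0.03931928090179384
w1 0.07 4706 [0.4652 0.0172 0.07  ]
((534.1895751953125, 67.37387084960938), (94.96612548828125, 131.44081115722656), 85.05243682861328) 0.07752102639483706
w2 0.07 6206 [ 0.451  -0.1477  0.07  ]
((518.2516479492188, -60.0406494140625), (182.55584716796875, 123.36415100097656), 85.96745300292969) 0.07702957651490368
```

View pics/s0c.png

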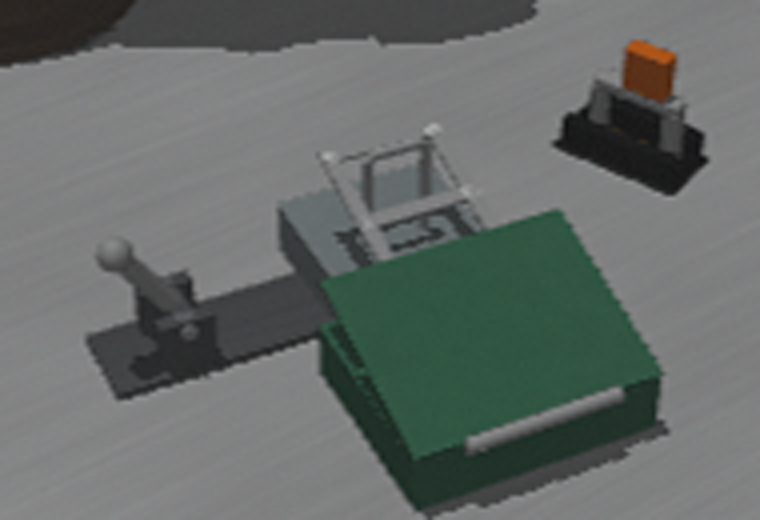

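Run:
```python
from h import *
np.set_printoptions(precision=4,suppress=True)
W=cloud('w1')
m=(abs(W[...,2]-.0395)<.003)&(W[...,0]<.50)&(W[...,0]>.38)&(W[...,1]<.15)&(W[...,1]>-.08)
# front edge (min x) as function of y (columns scanning rows)
def lin(pts,name):
    v=cv2.fitLine(np.array(pts,np.float32)*1000,cv2.DIST_HUBER,0,.01,.01).ravel(); print(name,len(pts),v, 'ang',np.arctan2(v[1],v[0]))
rows=[r for r in range(384) if m[r].sum()>5]
lin([W[r][m[r]][:,:2][W[r][m[r]][:,0].argmin()] for r in rows[4:]],'front')
m2=(abs(W[...,2]-.0395)<.003)&(W[...,0]<.53)&(W[...,0]>.43)&(W[...,1]>.06)
cols=[c for c in range(512) if m2[:,c].sum()>2]
lin([W[:,c][m2[:,c]][:,:2][W[:,c][m2[:,c]][:,1].argmax()] for c in cols[3:-3]],'+y')
W=cloud('w2')
m2=(abs(W[...,2]-.0395)<.003)&(W[...,0]<.53)&(W[...,0]>.40)&(W[...,1]<.03)&(W[...,1]>-.06)
cols=[c for c in range(512) if m2[:,c].sum()>2]
lin([W[:,c][m2[:,c]][:,:2][W[:,c][m2[:,c]][:,1].argmin()] for c in cols[3:-3]],'-y')
```

```text
front 86 [  0.1703   0.9854 432.5691  54.4194] ang 1.3996365
+y 87 [  0.9862  -0.1655 484.7697  99.8238] ang -0.16630587
-y 104 [  0.9857  -0.1687 474.5545  -9.3512] ang -0.16952392
```

Emit:
apply_moves([
  {"fingers": 50,"slide": [4,9,10],"spin": 0.048},
  {"fingers": 50,"slide": [4,9,25],"spin": 0},
  {"fingers": 50,"slide": [4,9,25],"spin": 0},
  {"fingers": 50,"slide": [4.5,7.5,25],"spin": 0},
  {"fingers": 50,"slide": [0,0,25],"spin": 0},
  {"fingers": 50,"slide": [0,0,25],"spin": 0},
  {"fingers": 50,"slide": [0,0,20],"spin": 0},
  {"fingers": 50,"slide": [0,0,5],"spin": 0},
])

```text
t: 5.95
tool_pos: [0.4612, -0.1379, 0.2423]
ee_rot: [0.0, 0.996, -0.085, -0.002]
contact_force: [-0.1, -0.1, 0.8]
gripper_width: 0.0498
```

```bash
python3 look.py wrist w3 toggle_knob; python3 look.py scene s3 toggle_knob
python3 - <<'E'
import cv2
i=cv2.imread('pics/s3.png')[100:280,130:370]
cv2.imwrite('pics/s3c.png',cv2.resize(i,None,fx=3,fy=3,interpolation=cv2.INTER_CUBIC))
E
```

```text
t 5.95 [ 0.4612 -0.1379  0.2423] yaw -0.1703462896014064 [ 0.0002  0.9964 -0.0851 -0.0019] [-0.1161 -0.1399  0.7866] 0.049775333679557096
cam [ 0.4714 -0.0727  0.2215]
toggle_knob 0.57 247.9 251.2 [ 0.4651 -0.1087  0.1444]
t 6.05 [ 0.4617 -0.1382  0.2439] yaw -0.17007374290600777 [ 0.0002  0.9964 -0.0849 -0.001 ] [-0.0919 -0.2151  0.4992] 0.05002419334350708
cam [ 1.2617 -0.522   0.7878]
toggle_knob 0.67 321.2 153.9 [0.492  0.2576 0.0599]
toggle_knob 0.56 185.4 195.2 [ 0.5473 -0.1849  0.1595]
```

View pics/s3c.png

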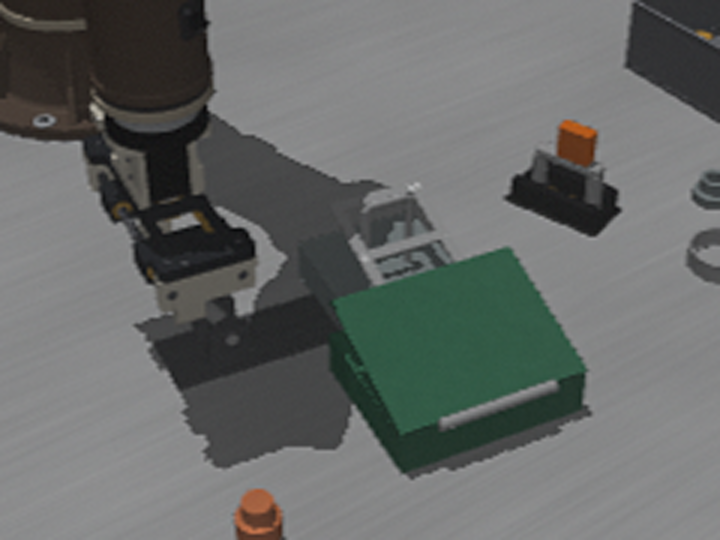

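View pics/w3.png

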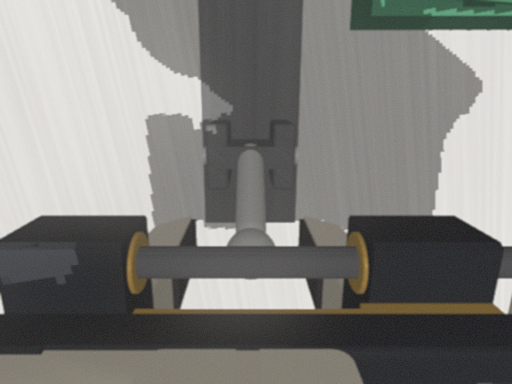

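Emit:
apply_moves([
  {"fingers": 10,"slide": [0,0,0],"spin": 0},
  {"fingers": 10,"slide": [0,0,0],"spin": 0},
  {"fingers": 10,"slide": [0,0,0],"spin": 0},
  {"fingers": 10,"slide": [0,0,0],"spin": 0},
  {"fingers": 10,"slide": [0,0,0],"spin": 0},
  {"fingers": 10,"slide": [0,0,0],"spin": 0},
  {"fingers": 10,"slide": [0,0,0],"spin": 0},
  {"fingers": 10,"slide": [0,0,0],"spin": 0},
], grip_force=15)

```text
t: 6.95
tool_pos: [0.462, -0.1383, 0.2448]
ee_rot: [0.0, 0.996, -0.085, 0.0]
contact_force: [-0.0, -1.3, 3.5]
gripper_width: 0.0203
```

Run:
```python
import numpy as np
a=np.linspace(-.576,.70,17)
d=62*np.diff(np.c_[np.sin(a),np.cos(a)],axis=0)
for x in -d: print(x.round(1))
```

```text
[-4.2 -2.5]
[-4.4 -2.2]
[-4.6 -1.8]
[-4.7 -1.4]
[-4.8 -1.1]
[-4.9 -0.7]
[-4.9 -0.3]
[-4.9  0.1]
[-4.9  0.5]
[-4.9  0.9]
[-4.8  1.3]
[-4.7  1.7]
[-4.5  2. ]
[-4.3  2.4]
[-4.1  2.7]
[-3.9  3. ]
```

Emit:
apply_moves([
  {"fingers": 10,"slide": [0,-4.2,-2.5],"spin": 0},
  {"fingers": 10,"slide": [0,-4.4,-2.2],"spin": 0},
  {"fingers": 10,"slide": [0,-4.6,-1.8],"spin": 0},
  {"fingers": 10,"slide": [0,-4.7,-1.4],"spin": 0},
  {"fingers": 10,"slide": [0,-4.8,-1.1],"spin": 0},
  {"fingers": 10,"slide": [0,-4.9,-0.7],"spin": 0},
  {"fingers": 10,"slide": [0,-4.9,-0.3],"spin": 0},
  {"fingers": 10,"slide": [0,-4.9,0.1],"spin": 0},
])

```text
t: 7.75
tool_pos: [0.4683, -0.1009, 0.2548]
ee_rot: [-0.0, 0.996, -0.084, 0.0]
contact_force: [-0.1, -3.2, 2.9]
gripper_width: 0.0207
```

Emit:
apply_moves([
  {"fingers": 10,"slide": [0,-4.9,0.5],"spin": 0},
  {"fingers": 10,"slide": [0,-4.9,0.9],"spin": 0},
  {"fingers": 10,"slide": [0,-4.8,1.3],"spin": 0},
  {"fingers": 10,"slide": [0,-4.7,1.7],"spin": 0},
  {"fingers": 10,"slide": [0,-4.5,2.0],"spin": 0},
  {"fingers": 10,"slide": [0,-4.3,2.4],"spin": 0},
  {"fingers": 10,"slide": [0,-4.1,2.7],"spin": 0},
  {"fingers": 10,"slide": [0,-3.9,3.0],"spin": 0},
])

```text
t: 8.55
tool_pos: [0.4746, -0.0645, 0.2402]
ee_rot: [-0.001, 0.996, -0.084, 0.0]
contact_force: [1.1, 0.4, 4.6]
gripper_width: 0.0211
```

```bash
python3 look.py scene s4 toggle_knob
python3 - <<'E'
import cv2
i=cv2.imread('pics/s4.png')[100:280,130:370]
cv2.imwrite('pics/s4c.png',cv2.resize(i,None,fx=3,fy=3,interpolation=cv2.INTER_CUBIC))
E
```

```text
t 8.55 [ 0.4746 -0.0645  0.2402] yaw -0.16819914568612873 [-0.0006  0.9965 -0.084   0.0001] [1.0529 0.4074 4.5501] 0.021063597851843686
cam [ 1.2617 -0.522   0.7878]
toggle_knob 0.57 315.5 158.8 [0.4578 0.2718 0.0189]
toggle_knob 0.43 218.3 185.9 [ 0.5637 -0.1136  0.1623]
```

View pics/s4c.png

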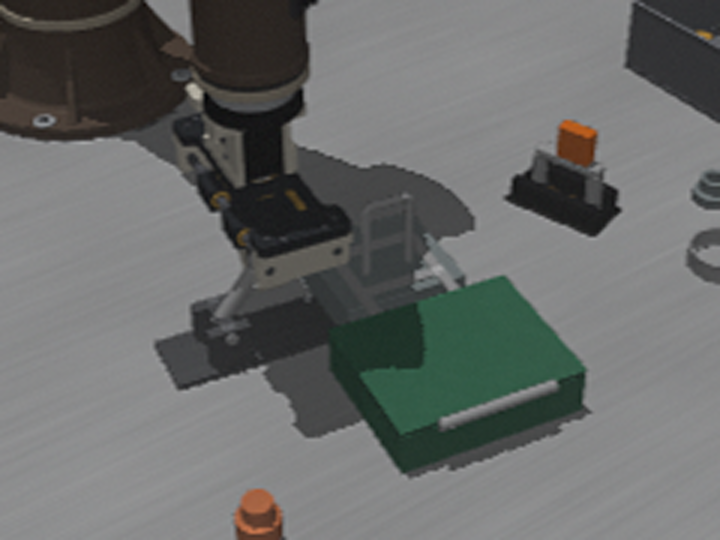

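Emit:
apply_moves([
  {"fingers": 10,"slide": [0,-1.5,1.5],"spin": 0},
  {"fingers": 50,"slide": [0,0,0],"spin": 0},
  {"fingers": 50,"slide": [0,0,0],"spin": 0},
  {"fingers": 50,"slide": [0,0,-5],"spin": 0},
  {"fingers": 50,"slide": [0,0,-25],"spin": 0},
  {"fingers": 50,"slide": [0,0,-35],"spin": 0},
  {"fingers": 50,"slide": [0,0,-35],"spin": 0},
  {"fingers": 50,"slide": [0,0,-30],"spin": 0},
])

```text
t: 9.45
tool_pos: [0.4742, -0.0646, 0.3705]
ee_rot: [0.0, 0.996, -0.085, 0.0]
contact_force: [1.0, 0.6, 0.6]
gripper_width: 0.0498
```

```bash
python3 look.py wrist w5 toggle_knob eye_foot strap_end; python3 look.py top t5 toggle_knob hook_grip hook_mid hook rest
```

```text
t 9.45 [ 0.4742 -0.0646  0.3705] yaw -0.16996378055419914 [ 0.0001  0.9964 -0.0849  0.0001] [0.9553 0.6413 0.5723] 0.04975962959820736
cam [0.4845 0.0006 0.3497]
toggle_knob 0.9 246.6 183.7 [ 0.4731 -0.0638  0.0912]
eye_foot 0.63 249.4 40.6 [0.4919 0.0347 0.1096]
strap_end 0.61 211.9 43.5 [0.4626 0.0478 0.0389]
t 9.65 [ 0.4744 -0.0642  0.369 ] yaw -0.1689355109517424 [-0.0004  0.9964 -0.0844  0.0006] [ 0.0077  0.9001 -0.1974] 0.0499992880893884
cam [0.4254 0.0121 1.0785]
hook_grip 0.8 163.7 207.0 [0.4861 0.2621 0.09  ]
hook_mid 0.54 171.9 211.6 [0.4792 0.26   0.01  ]
hook 0.69 172.3 212.1 [0.4778 0.2583 0.0126]
hook 0.62 170.0 213.3 [0.4719 0.2514 0.0671]
rest 0.65 171.4 214.1 [0.4723 0.2602 0.0135]
rest 0.53 252.9 208.3 [0.4899 0.0445 0.0399]
```

View pics/w5.png

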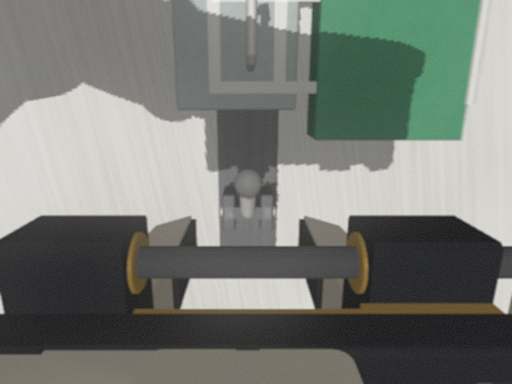

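The toggle ball now leans towards the eye at (247,184), the strap is flush, and the crown shows at (250,0–65). Next I'll measure the crown and the ball, then the hook.

Run:
```python
from h import *
np.set_printoptions(precision=4,suppress=True)
a=-.169; ex=np.array([np.cos(a),np.sin(a)]); ey=np.array([-np.sin(a),np.cos(a)])
O=np.array([.4935,.0429])
W=cloud('w5')
B=np.stack([(W[...,:2]-O)@ex,(W[...,:2]-O)@ey,W[...,2]],-1)
m=(abs(B[...,0])<.02)&(abs(B[...,1])<.035)&(B[...,2]>.08)&(B[...,2]<.14)
P=B[m]; print(len(P),P.min(0),P.max(0),np.median(P,0), np.percentile(P[:,2],[50,90,97]))
for y0 in np.arange(-.025,.03,.006):
    q=P[abs(P[:,1]-y0)<.003]
    if len(q)>5:
        f=q[q[:,2]>q[:,2].max()-.005]
        print(round(y0,3),len(q),q[:,0].min(),q[:,0].max(),q[:,2].max())
m=(abs(B[...,0])<.02)&(abs(B[...,1]+.11)<.03)&(B[...,2]>.07)
P=B[m];k=P[P[:,2]>P[:,2].max()-.008]
from scipy.optimize import least_squares
r=least_squares(lambda c:np.linalg.norm(k-c,axis=1)-.011,np.r_[k[:,:2].mean(0),.08],loss='soft_l1',f_scale=.001);print('knob box',r.x)
d=r.x-np.array([0,-.15,.034]);print('toggle',np.arctan2(d[1],d[2])+.7)
```

```text
672 [-0.0014 -0.0236  0.0801] [0.0047 0.0155 0.1117] [ 0.0013 -0.004   0.1089] [0.1089 0.1102 0.1107]
-0.025 34 -0.0007654386656926204 0.004034807574376448 0.10593658431971273
-0.019 110 -0.0014473593592706875 0.004657069620682501 0.11057386623403537
-0.013 94 -0.001446512930514963 0.004470630663216549 0.11143725462621173
-0.007 97 -0.001443045348547461 0.004448495636587241 0.1110880466998553
-0.001 104 -0.0014391234732618406 0.004403718237869368 0.1115193300395393
0.005 103 -0.0014359087003857865 0.00438602695810979 0.11090500655035036
0.011 102 -0.001433657174081768 0.004352325534461716 0.1116601467556186
0.017 28 -0.0014297701784214286 0.0042896925046111405 0.1107541514372216
knob box [-0.0014 -0.0762  0.3038]
toggle 0.9670248658687323
```

Run:
```python
from h import *
np.set_printoptions(precision=4,suppress=True)
W=cloud('t5')
m=(W[...,2]>.003)&(W[...,2]<.15)&(abs(W[...,0]-.475)<.07)&(abs(W[...,1]-.26)<.08)
P=W[m]
for z0,z1 in((.01,.03),(.03,.07),(.075,.11)):
    q=P[(P[:,2]>z0)&(P[:,2]<z1)]
    print(z0,len(q),cv2.minAreaRect((q[:,:2]*1000).astype(np.float32)),np.median(q[:,2]),q.mean(0))
d=np.load('pics/t5.npz')['frame'][170:260,130:230]
cv2.imwrite('pics/t5c.png',cv2.resize(d[...,::-1],None,fx=6,fy=6,interpolation=cv2.INTER_CUBIC))
```

```text
0.01 382 ((475.34503173828125, 261.7972412109375), (91.57048797607422, 48.55582046508789), 16.694046020507812) 0.02375331077046231 [0.4731 0.2556 0.0217]
0.03 125 ((478.6681823730469, 261.472412109375), (68.98287963867188, 15.734614372253418), 16.167701721191406) 0.05787923359781728 [0.4736 0.2575 0.0561]
0.075 105 ((483.72998046875, 263.3732604980469), (34.000911712646484, 16.586036682128906), 15.294520378112793) 0.08996297709291204 [0.4835 0.2616 0.0888]
```

View pics/t5c.png

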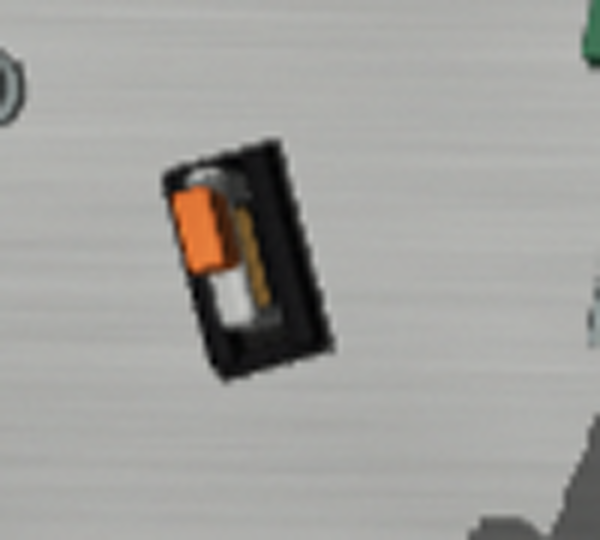

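Run:
```python
from h import *
s=read_state()
plan(s['tool_pos'],yaw_of(s['ee_rot']),[([.407,.24,.36],-1.29,8)])
a=-.169; ex=np.array([np.cos(a),np.sin(a)]); ey=np.array([-np.sin(a),np.cos(a)])
O=np.array([.4935,.0429])
W=cloud('w5')
B=np.stack([(W[...,:2]-O)@ex,(W[...,:2]-O)@ey,W[...,2]],-1)
m=(abs(B[...,0])<.02)&(abs(B[...,1]+.11)<.03)&(B[...,2]>.07)&(B[...,2]<.12)
P=B[m];k=P[P[:,2]>P[:,2].max()-.008]
from scipy.optimize import least_squares
r=least_squares(lambda c:np.linalg.norm(k-c,axis=1)-.011,np.r_[k[:,:2].mean(0),.08],loss='soft_l1',f_scale=.001);print('knob box',r.x)
d=r.x-np.array([0,-.15,.034]);print('toggle',np.arctan2(d[1],d[2])+.7)
```

```text
[np.float64(-14.7), np.float64(-36.1), np.float64(1.0)] 0.1401
[np.float64(-19.6), np.float64(-33.7), np.float64(1.0)] 0.1401
[np.float64(-24.1), np.float64(-30.6), np.float64(1.0)] 0.1401
[np.float64(-28.1), np.float64(-26.9), np.float64(1.0)] 0.1401
[np.float64(-31.6), np.float64(-22.7), np.float64(1.0)] 0.1401
[np.float64(-34.5), np.float64(-18.1), np.float64(1.0)] 0.1401
[np.float64(-36.7), np.float64(-13.1), np.float64(1.0)] 0.1401
[np.float64(-38.1), np.float64(-7.9), np.float64(1.0)] 0.1401
--
knob box [-0.00090541 -0.11007682  0.08091215]
toggle 1.4050859597471415
```

Toggle at 1.40, fully over. On to the hook.

Emit:
apply_moves([
  {"fingers": 50,"slide": [-15,-36,1],"spin": 0.14},
  {"fingers": 50,"slide": [-20,-34,1],"spin": 0.14},
  {"fingers": 50,"slide": [-24,-30.5,1],"spin": 0.14},
  {"fingers": 50,"slide": [-28,-27,1],"spin": 0.14},
  {"fingers": 50,"slide": [-31.5,-23,1],"spin": 0.14},
  {"fingers": 50,"slide": [-34.5,-18,1],"spin": 0.14},
  {"fingers": 50,"slide": [-36.5,-13,1],"spin": 0.14},
  {"fingers": 50,"slide": [-38,-8,1],"spin": 0.14},
])

```text
t: 10.75
tool_pos: [0.404, 0.2361, 0.3604]
ee_rot: [0.0, 0.803, -0.596, 0.0]
contact_force: [1.0, 0.4, -0.9]
gripper_width: 0.0499
```

```bash
python3 look.py wrist w6 hook_grip hook_mid hook;python3 - <<'E'
from h import *
W=cloud('w6')
m=(W[...,2]>.003)&(W[...,2]<.15)&(abs(W[...,0]-.475)<.07)&(abs(W[...,1]-.26)<.08)
P=W[m]
for z0,z1 in((.01,.03),(.05,.066),(.084,.11)):
    q=P[(P[:,2]>z0)&(P[:,2]<z1)]
    print(z0,len(q),cv2.minAreaRect((q[:,:2]*1000).astype(np.float32)),np.median(q[:,2]),q.mean(0))
E
```

```text
t 10.75 [0.404  0.2361 0.3604] yaw -1.278193169506571 [ 0.0003  0.8026 -0.5965  0.    ] [ 0.9938  0.4173 -0.9091] 0.049929464580258376
cam [0.467  0.2547 0.3397]
hook_grip 0.83 244.5 70.2 [0.483  0.2613 0.0907]
hook_mid 0.83 244.3 82.5 [0.4753 0.2591 0.0901]
hook 0.83 244.7 85.8 [0.4732 0.2582 0.0908]
hook 0.5 243.3 68.1 [0.4841 0.2625 0.0902]
0.01 3304 ((474.8199157714844, 261.615234375), (92.36902618408203, 48.172821044921875), 17.02145004272461) 0.024875337293556884 [0.47562127 0.26177887 0.02354547]
0.05 767 ((477.958984375, 261.5660400390625), (68.10252380371094, 15.991594314575195), 16.027626037597656) 0.05839721304416436 [0.46910758 0.25910924 0.05816684]
0.084 1151 ((483.2898864746094, 263.0162353515625), (34.03486251831055, 15.763640403747559), 14.644800186157227) 0.09007154146201819 [0.48335956 0.26303923 0.08996625]
```

View pics/w6.png

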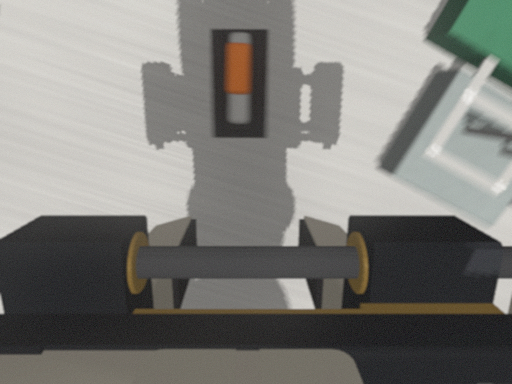

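Emit:
apply_moves([
  {"fingers": 50,"slide": [-0.7,-20,0],"spin": 0},
  {"fingers": 50,"slide": [-0.7,-20,10],"spin": 0},
  {"fingers": 50,"slide": [-0.7,-20,15],"spin": 0},
  {"fingers": 50,"slide": [-0.7,-15,20],"spin": 0},
  {"fingers": 50,"slide": [-0.7,-8.7,25],"spin": 0},
  {"fingers": 50,"slide": [0,0,25],"spin": 0},
  {"fingers": 50,"slide": [0,0,20],"spin": 0},
  {"fingers": 50,"slide": [0,0,9],"spin": 0},
])

```text
t: 11.75
tool_pos: [0.4837, 0.2606, 0.2351]
ee_rot: [0.001, 0.804, -0.595, -0.0]
contact_force: [0.0, -0.3, -0.5]
gripper_width: 0.05
```

Emit:
apply_moves([
  {"fingers": 10,"slide": [0,0,0],"spin": 0},
  {"fingers": 10,"slide": [0,0,0],"spin": 0},
  {"fingers": 10,"slide": [0,0,0],"spin": 0},
  {"fingers": 10,"slide": [0,0,0],"spin": 0},
  {"fingers": 10,"slide": [0,0,0],"spin": 0},
  {"fingers": 10,"slide": [0,0,0],"spin": 0},
  {"fingers": 10,"slide": [0,0,0],"spin": 0},
  {"fingers": 10,"slide": [0,0,0],"spin": 0},
], grip_force=45)

```text
t: 12.55
tool_pos: [0.4838, 0.2629, 0.2374]
ee_rot: [-0.001, 0.804, -0.594, -0.0]
contact_force: [-1.1, 0.4, 6.9]
gripper_width: 0.0158
```

```bash
python3 look.py wrist w7 hook_grip; for i in 1 2 3; do python3 - <<'E'
from h import *
s=read_state();print(s['t'],s['tool_pos'],yaw_of(s['ee_rot']),s['contact_force'],s['joints'].round(2) if hasattr(s['joints'],'round') else s['joints'])
E
done
```

```text
t 12.55 [0.4838 0.2629 0.2374] yaw -1.2719424035705733 [-0.0005  0.8045 -0.594  -0.    ] [-1.0926  0.4434  6.8747] 0.015827643154616374
cam [0.5467 0.2819 0.2167]
hook_grip 0.62 245.8 247.8 [0.5125 0.2718 0.139 ]
12.65 [0.48384118 0.26292107 0.23737836] -1.2719928777790852 [-1.45756575  1.54891203  6.31741536] [-1.05  0.59  0.66  1.97 -0.52  0.75 -1.36]
12.65 [0.48384118 0.26292107 0.23737836] -1.2719928777790852 [-1.45756575  1.54891203  6.31741536] [-1.05  0.59  0.66  1.97 -0.52  0.75 -1.36]
12.65 [0.48384118 0.26292107 0.23737836] -1.2719928777790852 [-1.45756575  1.54891203  6.31741536] [-1.05  0.59  0.66  1.97 -0.52  0.75 -1.36]
```

View pics/w7.png

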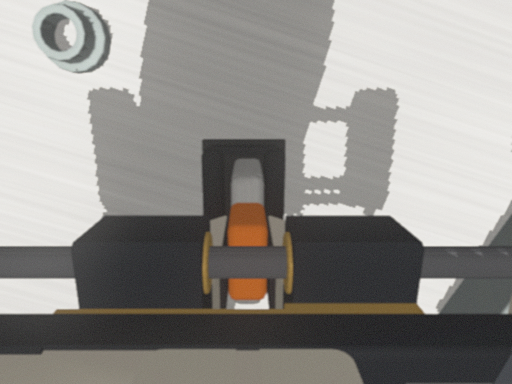

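Emit:
apply_moves([
  {"fingers": 10,"slide": [0,0,-8],"spin": 0},
  {"fingers": 10,"slide": [0,0,-20],"spin": 0},
  {"fingers": 10,"slide": [0,0,-22],"spin": 0},
  {"fingers": 10,"slide": [0,0,-22],"spin": 0},
  {"fingers": 10,"slide": [0,0,-22],"spin": 0.09},
  {"fingers": 10,"slide": [0,0,-20],"spin": 0.13},
  {"fingers": 10,"slide": [0,0,-15],"spin": 0.13},
  {"fingers": 10,"slide": [0,0,-6],"spin": 0.1},
])

```text
t: 13.45
tool_pos: [0.4838, 0.2626, 0.3735]
ee_rot: [0.001, -0.65, 0.76, 0.0]
contact_force: [-0.4, 0.3, -2.2]
gripper_width: 0.0159
```

```bash
python3 look.py wrist w8 hook_grip;  python3 look.py scene s8
python3 - <<'E'
from h import *
s=read_state()
print(s['t'],s['tool_pos'],yaw_of(s['ee_rot']),s['contact_force'])
plan(s['tool_pos'],yaw_of(s['ee_rot']),[([.4521,.05,.37],-1.74,8)])
i=cv2.imread('pics/s8.png')[80:260,200:440]
cv2.imwrite('pics/s8c.png',cv2.resize(i,None,fx=3,fy=3,interpolation=cv2.INTER_CUBIC))
E
```

```text
t 13.45 [0.4838 0.2626 0.3735] yaw -1.7275208494181482 [ 0.0009 -0.6496  0.7603  0.    ] [-0.3626  0.2635 -2.2143] 0.015871921651688912
cam [0.5488 0.2515 0.3529]
hook_grip 0.59 246.3 248.2 [0.5135 0.2573 0.2751]
hook_grip 0.26 245.6 212.8 [0.5009 0.2599 0.211 ]
t 13.55 [0.4837 0.2628 0.3727] yaw -1.7236206094427504 [ 0.0006 -0.6511  0.759  -0.0001] [-1.0275  0.2827 -1.7066] 0.015879948688513154
cam [ 1.2617 -0.522   0.7878]
13.6 [0.48343103 0.26279411 0.37198699] -1.7198641041337162 [-0.13677426  0.11454393 -1.8533523 ]
[np.float64(26.9), np.float64(-0.1), np.float64(0.2)] 0.0025
[np.float64(26.9), np.float64(-0.1), np.float64(0.2)] 0.0025
[np.float64(26.9), np.float64(-0.2), np.float64(0.2)] 0.0025
[np.float64(26.9), np.float64(-0.3), np.float64(0.2)] 0.0025
[np.float64(26.9), np.float64(-0.3), np.float64(0.2)] 0.0025
[np.float64(26.9), np.float64(-0.4), np.float64(0.2)] 0.0025
[np.float64(26.9), np.float64(-0.5), np.float64(0.2)] 0.0025
[np.float64(26.9), np.float64(-0.6), np.float64(0.2)] 0.0025
--
```

View pics/s8c.png

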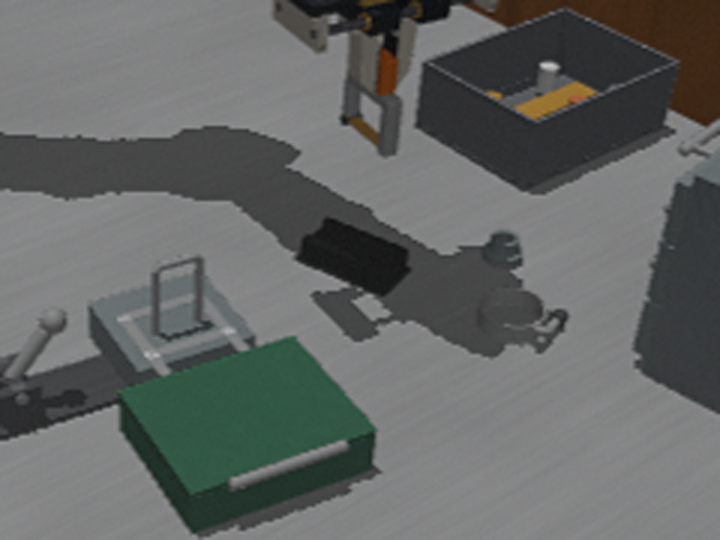

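View pics/w8.png

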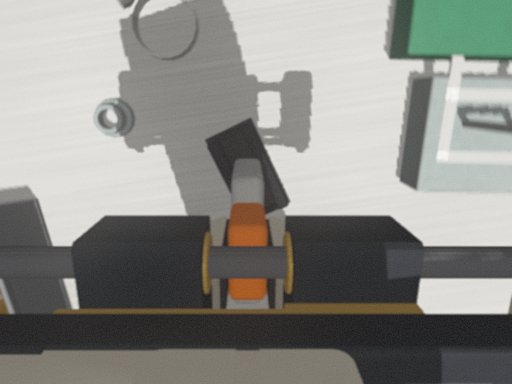

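The hook is held upright, gate down, with the nose towards the box; the toggle is still over and the strap flush. Moving to a stand-off before the eye.

Emit:
apply_moves([
  {"fingers": 10,"slide": [27,0,0],"spin": 0.001},
  {"fingers": 10,"slide": [27,0,0],"spin": 0.001},
  {"fingers": 10,"slide": [27,0,0],"spin": 0.001},
  {"fingers": 10,"slide": [27,0,0],"spin": 0.001},
  {"fingers": 10,"slide": [27,0,0],"spin": 0.001},
  {"fingers": 10,"slide": [27,0,0],"spin": 0.001},
  {"fingers": 10,"slide": [27,0,0],"spin": 0.001},
  {"fingers": 10,"slide": [26,-1,0],"spin": 0.001},
])

```text
t: 14.4
tool_pos: [0.4507, 0.0489, 0.3713]
ee_rot: [-0.0, -0.65, 0.76, 0.0]
contact_force: [0.7, 0.9, -2.1]
gripper_width: 0.0159
```

```bash
cat > st.py <<'E'
from h import *
a=-.169; ex=np.array([np.cos(a),np.sin(a)]); ey=np.array([-np.sin(a),np.cos(a)])
O=np.array([.4935,.0429])
def st(n=1):
    s=read_state(); d=s['tool_pos'][:2]-O; f=s['contact_force']
    print('t %.2f box x %.2f y %.2f  T z %.2f feet %.2f yawerr %.4f  F ex %.2f ey %.2f z %.2f tau %s q %s'%(s['t'],1e3*d@ex,1e3*d@ey,1e3*s['tool_pos'][2],1e3*(s['tool_pos'][2]-.2334),yaw_of(s['ee_rot'])-(a-np.pi/2),f[:2]@ex,f[:2]@ey,f[2],np.round(s['ft_torque'],2),np.round(s['ee_rot'],4)))
if __name__=='__main__': st()
E
python3 st.py; python3 look.py wrist w9 hook_grip eye_foot; python3 st.py
```

```text
t 14.40 box x -43.20 y -1.27  T z 371.34 feet 137.94 yawerr 0.0129  F ex 0.50 ey 0.96 z -2.15 tau [-0.    0.17 -0.01] q [-4.000e-04 -6.498e-01  7.601e-01  3.000e-04]
t 14.4 [0.4507 0.0489 0.3713] yaw -1.7269078821661699 [-0.0004 -0.6498  0.7601  0.0003] [ 0.658   0.8573 -2.1493] 0.015861554390575464
cam [0.5157 0.0378 0.3505]
hook_grip 0.92 251.0 247.0 [0.4797 0.0425 0.2715]
eye_foot 0.82 248.7 120.8 [0.4945 0.0396 0.0399]
t 14.55 box x -42.92 y -1.68  T z 371.56 feet 138.16 yawerr 0.0091  F ex -0.24 ey 0.78 z -1.86 tau [ 0.01  0.14 -0.  ] q [-1.000e-04 -6.484e-01  7.613e-01  3.000e-04]
```

View pics/w9.png

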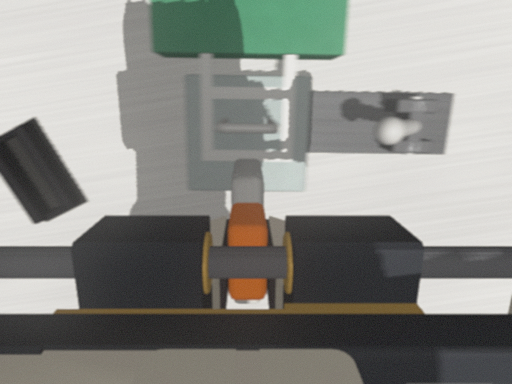

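The crown bar shows at (249,127), with the hook's nose at (247,165). I'll measure both in this one picture, then descend for the side touch.

Run:
```python
from h import *
from st import *
np.set_printoptions(precision=4,suppress=True)
W=cloud('w9')
B=np.stack([(W[...,:2]-O)@ex,(W[...,:2]-O)@ey,W[...,2]],-1)
m=(abs(B[...,0])<.02)&(abs(B[...,1])<.035)&(B[...,2]>.095)&(B[...,2]<.125)
P=B[m]; print('eye',len(P),P.min(0),P.max(0),np.median(P,0))
m=(B[...,0]>-.06)&(B[...,0]<.02)&(abs(B[...,1])<.02)&(B[...,2]>.17)&(B[...,2]<.215)
P=B[m]; print('back/nose',len(P),P.min(0),P.max(0),np.median(P,0)); print('nose x 95%',np.percentile(P[:,0],[50,95,99]),'z',np.percentile(P[:,2],[5,50,95]))
m=(B[...,0]>-.06)&(B[...,0]<.02)&(abs(B[...,1])<.02)&(B[...,2]>.217)&(B[...,2]<.24)
P=B[m]; print('tab',len(P),P.min(0),P.max(0),np.median(P,0))
```

```text
eye 650 [-0.0029 -0.0233  0.0963] [0.0041 0.0229 0.1116] [0.0009 0.0001 0.1088]
back/nose 2205 [-0.0356 -0.0194  0.1701] [-0.0142  0.0146  0.215 ] [-0.0263 -0.0022  0.1937]
nose x 95% [-0.0263 -0.0146 -0.0144] z [0.1797 0.1937 0.2132]
tab 2534 [-0.0597 -0.0172  0.217 ] [-0.0256  0.0123  0.24  ] [-0.036  -0.0025  0.2241]
```

Emit:
apply_moves([
  {"fingers": 10,"slide": [0,0,10],"spin": 0.008},
  {"fingers": 10,"slide": [0,0,10],"spin": 0},
  {"fingers": 10,"slide": [0,0,10],"spin": 0},
  {"fingers": 10,"slide": [0,0,10],"spin": 0},
  {"fingers": 10,"slide": [0,0,8],"spin": 0},
  {"fingers": 10,"slide": [0,-3,2],"spin": 0},
  {"fingers": 10,"slide": [0,-3,0],"spin": 0},
  {"fingers": 10,"slide": [0,-2,0],"spin": 0},
])

```text
t: 15.35
tool_pos: [0.46, 0.0486, 0.322]
ee_rot: [0.0, -0.645, 0.764, -0.0]
contact_force: [-0.2, 0.5, -2.1]
gripper_width: 0.0155
```

```bash
python3 st.py
```

```text
t 15.35 box x -34.02 y 0.03  T z 322.03 feet 88.63 yawerr 0.0014  F ex -0.25 ey 0.45 z -2.09 tau [-0.02  0.19 -0.  ] q [ 2.000e-04 -6.454e-01  7.638e-01 -3.000e-04]
```

Emit:
apply_moves([
  {"fingers": 10,"slide": [0,-0.4,0],"spin": 0},
  {"fingers": 10,"slide": [0,-0.4,0],"spin": 0},
  {"fingers": 10,"slide": [0,-0.4,0],"spin": 0},
  {"fingers": 10,"slide": [0,-0.4,0],"spin": 0},
  {"fingers": 10,"slide": [0,-0.4,0],"spin": 0},
  {"fingers": 10,"slide": [0,-0.4,0],"spin": 0},
  {"fingers": 10,"slide": [0,0,0],"spin": 0},
  {"fingers": 10,"slide": [0,0,0],"spin": 0},
])

```text
t: 16.15
tool_pos: [0.4617, 0.0484, 0.3217]
ee_rot: [-0.0, -0.645, 0.764, -0.0]
contact_force: [0.0, -0.3, -1.6]
gripper_width: 0.016
```

```bash
python3 st.py
```

```text
t 16.15 box x -32.25 y 0.06  T z 321.75 feet 88.35 yawerr 0.0015  F ex 0.07 ey -0.25 z -1.58 tau [-0.02  0.25  0.03] q [-0.     -0.6455  0.7638 -0.    ]
```

Emit:
apply_moves([
  {"fingers": 10,"slide": [0,-0.4,0],"spin": 0},
  {"fingers": 10,"slide": [0,-0.4,0],"spin": 0},
  {"fingers": 10,"slide": [0,-0.4,0],"spin": 0},
  {"fingers": 10,"slide": [0,-0.4,0],"spin": 0},
  {"fingers": 10,"slide": [0,-0.4,0],"spin": 0},
  {"fingers": 10,"slide": [0,0,0],"spin": 0},
  {"fingers": 10,"slide": [0,0,0],"spin": 0},
  {"fingers": 10,"slide": [0,0,0],"spin": 0},
])

```text
t: 16.95
tool_pos: [0.4633, 0.0481, 0.3216]
ee_rot: [-0.0, -0.646, 0.764, 0.0]
contact_force: [-5.1, 1.5, 1.0]
gripper_width: 0.0156
```

```bash
python3 st.py
```

```text
t 16.95 box x -30.61 y 0.03  T z 321.59 feet 88.19 yawerr 0.0016  F ex -5.29 ey 0.61 z 0.96 tau [ 0.18  1.41 -0.04] q [-3.000e-04 -6.455e-01  7.638e-01  4.000e-04]
```

Emit:
apply_moves([
  {"fingers": 10,"slide": [0,3,0],"spin": 0},
  {"fingers": 10,"slide": [0,2,-5],"spin": 0},
  {"fingers": 10,"slide": [0,0,-15],"spin": 0},
  {"fingers": 10,"slide": [0,0,-15],"spin": 0},
  {"fingers": 10,"slide": [0,0,-5],"spin": 0},
  {"fingers": 10,"slide": [0,0,0],"spin": 0},
  {"fingers": 10,"slide": [0,0,0],"spin": 0},
  {"fingers": 10,"slide": [0,0,0],"spin": 0},
])

```text
t: 17.75
tool_pos: [0.4586, 0.0489, 0.3613]
ee_rot: [-0.0, -0.646, 0.764, 0.0]
contact_force: [-0.5, 0.3, -1.5]
gripper_width: 0.0157
```

```bash
python3 st.py; python3 look.py wrist w10 hook_grip eye_foot; python3 look.py scene s10;python3 st.py
python3 - <<'E'
from h import *
from st import *
np.set_printoptions(precision=4,suppress=True)
for n,dx in(('w9',-43),('w10',None)):
    W=cloud(n)
    B=np.stack([(W[...,:2]-O)@ex,(W[...,:2]-O)@ey,W[...,2]],-1)
    m=(B[...,0]>-.06)&(B[...,0]<.02)&(abs(B[...,1])<.02)&(B[...,2]>.15)
    print(n,cv2.minAreaRect((B[m][:,:2]*1000).astype(np.float32)))
    # column through hook
    c=248
    for r in range(155,205,6): print(r,B[r,c])
i=cv2.imread('pics/s10.png')[90:230,180:360]
cv2.imwrite('pics/s10c.png',cv2.resize(i,None,fx=4,fy=4,interpolation=cv2.INTER_CUBIC))
E
```

```text
t 17.75 box x -35.46 y 0.09  T z 361.25 feet 127.85 yawerr 0.0016  F ex -0.51 ey 0.19 z -1.54 tau [-0.05  0.21  0.03] q [-3.000e-04 -6.455e-01  7.638e-01  1.000e-04]
t 17.75 [0.4586 0.0489 0.3613] yaw -1.7382331189933367 [-0.0003 -0.6455  0.7638  0.0001] [-0.4661  0.274  -1.5405] 0.015677308678434733
cam [0.5234 0.0371 0.3405]
hook_grip 0.71 247.3 247.4 [0.4881 0.043  0.2624]
eye_foot 0.87 250.1 134.7 [0.4911 0.0398 0.0402]
t 17.9 [0.4586 0.0489 0.3614] yaw -1.7384198158606676 [-0.0004 -0.6454  0.7638  0.    ] [ 0.7054 -0.1131 -2.1287] 0.01572940580439492
cam [ 1.2617 -0.522   0.7878]
t 17.95 box x -35.32 y -0.01  T z 361.45 feet 128.05 yawerr 0.0014  F ex -0.19 ey 0.62 z -2.64 tau [-0.03  0.23 -0.  ] q [-3.000e-04 -6.454e-01  7.638e-01 -0.000e+00]
w9 ((-33.376136779785156, -0.0022449493408203125), (52.55947494506836, 39.998165130615234), 0.0038225259631872177)
155 [-0.0296 -0.0034  0.0396]
161 [-0.0148 -0.0027  0.149 ]
167 [-0.0146 -0.0026  0.1675]
173 [-0.0146 -0.0025  0.1828]
179 [-0.0155 -0.0025  0.1915]
185 [-0.0184 -0.0025  0.1918]
191 [-0.0211 -0.0026  0.1928]
197 [-0.0241 -0.0026  0.1927]
203 [-0.0264 -0.0026  0.1947]
w10 ((-25.581483840942383, -0.01092529296875), (52.374813079833984, 39.99810028076172), 0.04724092409014702)
155 [-0.0203 -0.0022  0.038 ]
161 [-0.0069 -0.0017  0.1394]
167 [-0.0069 -0.0016  0.1571]
173 [-0.0069 -0.0015  0.1722]
179 [-0.0081 -0.0015  0.1799]
185 [-0.0103 -0.0015  0.1827]
191 [-0.0134 -0.0015  0.1821]
197 [-0.0164 -0.0015  0.1823]
203 [-0.0189 -0.0015  0.1838]
```

View pics/s10c.png

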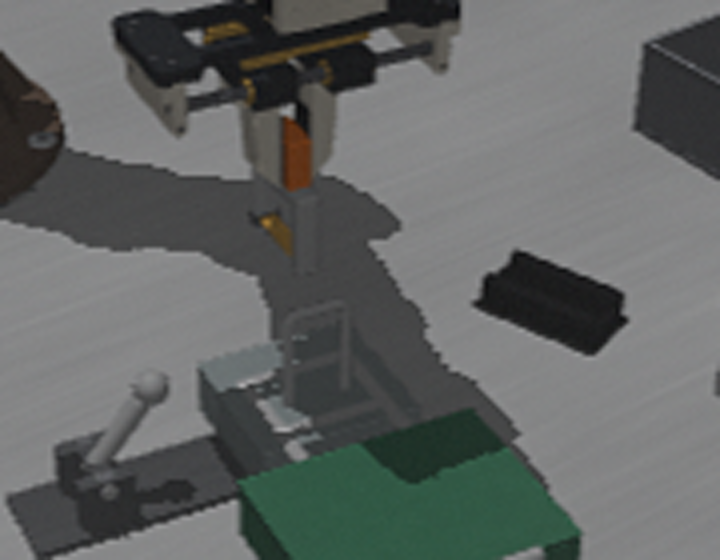

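View pics/w10.png

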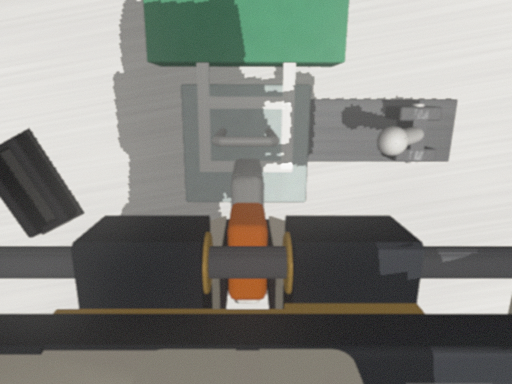

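The nose face is still vertical, so the grip did not shift. The touch puts the bar at about +1.1 mm, which agrees with vision. Moving over the crown and starting down.

Emit:
apply_moves([
  {"fingers": 10,"slide": [0,-8,0],"spin": 0},
  {"fingers": 10,"slide": [0,-10,0],"spin": 0},
  {"fingers": 10,"slide": [0,-8,0],"spin": 0},
  {"fingers": 10,"slide": [0,-2,0],"spin": 0},
  {"fingers": 10,"slide": [0,0,5],"spin": 0},
  {"fingers": 10,"slide": [0,0,5],"spin": 0},
  {"fingers": 10,"slide": [0,0,3],"spin": 0},
  {"fingers": 10,"slide": [0,0,0],"spin": 0},
])

```text
t: 18.75
tool_pos: [0.4859, 0.0443, 0.3482]
ee_rot: [-0.0, -0.646, 0.764, 0.0]
contact_force: [-0.1, 0.4, -2.0]
gripper_width: 0.0157
```

```bash
python3 st.py
```

```text
t 18.75 box x -7.72 y 0.10  T z 348.15 feet 114.75 yawerr 0.0016  F ex -0.21 ey 0.42 z -2.03 tau [-0.02  0.17  0.03] q [-5.000e-04 -6.455e-01  7.638e-01  3.000e-04]
```

Emit:
apply_moves([
  {"fingers": 10,"slide": [0,0,2],"spin": 0},
  {"fingers": 10,"slide": [0,0,2],"spin": 0},
  {"fingers": 10,"slide": [0,0,2],"spin": 0},
  {"fingers": 10,"slide": [0,0,2],"spin": 0},
  {"fingers": 10,"slide": [0,0,2],"spin": 0},
  {"fingers": 10,"slide": [0,0,1],"spin": 0},
  {"fingers": 10,"slide": [0,0,0],"spin": 0},
  {"fingers": 10,"slide": [0,0,0],"spin": 0},
])

```text
t: 19.55
tool_pos: [0.4864, 0.0442, 0.3379]
ee_rot: [0.0, -0.646, 0.764, -0.0]
contact_force: [-0.5, 0.2, 1.5]
gripper_width: 0.0157
```

```bash
python3 st.py
```

```text
t 19.55 box x -7.18 y 0.11  T z 337.85 feet 104.45 yawerr 0.0016  F ex -0.51 ey 0.13 z 1.48 tau [0.03 0.35 0.05] q [ 1.000e-04 -6.455e-01  7.638e-01 -0.000e+00]
```

Emit:
apply_moves([
  {"fingers": 10,"slide": [0,0,2],"spin": 0},
  {"fingers": 10,"slide": [0,0,2],"spin": 0},
  {"fingers": 10,"slide": [0,0,2],"spin": 0},
  {"fingers": 10,"slide": [0,0,2],"spin": 0},
  {"fingers": 10,"slide": [0,0,2],"spin": 0},
  {"fingers": 10,"slide": [0,0,2],"spin": 0},
  {"fingers": 10,"slide": [0,0,0],"spin": 0},
  {"fingers": 10,"slide": [0,0,0],"spin": 0},
])

```text
t: 20.35
tool_pos: [0.4865, 0.0442, 0.3258]
ee_rot: [0.0, -0.645, 0.764, -0.0]
contact_force: [1.1, -0.2, 3.4]
gripper_width: 0.0158
```

```bash
python3 st.py
```

```text
t 20.35 box x -7.10 y 0.07  T z 325.83 feet 92.43 yawerr 0.0015  F ex 1.16 ey -0.05 z 3.36 tau [-0.09 -0.21 -0.01] q [ 1.000e-04 -6.455e-01  7.638e-01 -2.000e-04]
```

Emit:
apply_moves([
  {"fingers": 10,"slide": [0,0,2],"spin": 0},
  {"fingers": 10,"slide": [0,0,2],"spin": 0},
  {"fingers": 10,"slide": [0,0,2],"spin": 0},
  {"fingers": 10,"slide": [0,0,2],"spin": 0},
  {"fingers": 10,"slide": [0,0,2],"spin": 0},
  {"fingers": 10,"slide": [0,0,1],"spin": 0},
  {"fingers": 10,"slide": [0,0,0],"spin": 0},
  {"fingers": 10,"slide": [0,0,0],"spin": 0},
])

```text
t: 21.15
tool_pos: [0.4861, 0.0442, 0.3146]
ee_rot: [-0.0, -0.645, 0.764, 0.0]
contact_force: [-0.5, 0.5, 2.9]
gripper_width: 0.0159
```

```bash
python3 st.py
```

```text
t 21.15 box x -7.50 y 0.06  T z 314.62 feet 81.22 yawerr 0.0015  F ex -0.59 ey 0.42 z 2.93 tau [-0.04  0.3   0.06] q [-3.000e-04 -6.455e-01  7.638e-01  3.000e-04]
```

Emit:
apply_moves([
  {"fingers": 10,"slide": [0,0,2],"spin": 0},
  {"fingers": 10,"slide": [0,0,2],"spin": 0},
  {"fingers": 10,"slide": [0,0,2],"spin": 0},
  {"fingers": 10,"slide": [0,0,1.5],"spin": 0},
  {"fingers": 10,"slide": [0,0,1],"spin": 0},
  {"fingers": 10,"slide": [0,0,0.5],"spin": 0},
  {"fingers": 10,"slide": [0,0,0],"spin": 0},
  {"fingers": 10,"slide": [0,0,0],"spin": 0},
])

```text
t: 21.95
tool_pos: [0.4864, 0.0442, 0.3057]
ee_rot: [0.0, -0.645, 0.764, -0.0]
contact_force: [-0.1, 0.3, -1.5]
gripper_width: 0.0158
```

```bash
python3 st.py
```

```text
t 21.95 box x -7.20 y 0.07  T z 305.74 feet 72.34 yawerr 0.0015  F ex -0.17 ey 0.24 z -1.49 tau [-0.04  0.23  0.05] q [ 0.000e+00 -6.455e-01  7.638e-01 -1.000e-04]
```

Emit:
apply_moves([
  {"fingers": 10,"slide": [0,0,0.4],"spin": 0},
  {"fingers": 10,"slide": [0,0,0.4],"spin": 0},
  {"fingers": 10,"slide": [0,0,0.4],"spin": 0},
  {"fingers": 10,"slide": [0,0,0.4],"spin": 0},
  {"fingers": 10,"slide": [0,0,0.4],"spin": 0},
  {"fingers": 10,"slide": [0,0,0],"spin": 0},
  {"fingers": 10,"slide": [0,0,0],"spin": 0},
  {"fingers": 10,"slide": [0,0,0],"spin": 0},
])

```text
t: 22.75
tool_pos: [0.4864, 0.0442, 0.3038]
ee_rot: [0.0, -0.645, 0.764, -0.0]
contact_force: [-0.0, 0.1, -2.3]
gripper_width: 0.0159
```

```bash
python3 st.py
```

```text
t 22.75 box x -7.24 y 0.08  T z 303.77 feet 70.37 yawerr 0.0015  F ex -0.05 ey 0.13 z -2.28 tau [-0.05  0.18 -0.05] q [ 0.     -0.6455  0.7638 -0.    ]
```

The force fell back to the hook's weight, so the gate has dropped shut below the bar. I'll seat it gently and look.

Emit:
apply_moves([
  {"fingers": 10,"slide": [0,0,0.4],"spin": 0},
  {"fingers": 10,"slide": [0,0,0.4],"spin": 0},
  {"fingers": 10,"slide": [0,0,0.4],"spin": 0},
  {"fingers": 10,"slide": [0,0,0.3],"spin": 0},
  {"fingers": 10,"slide": [0,0,0.3],"spin": 0},
  {"fingers": 10,"slide": [0,0,0],"spin": 0},
  {"fingers": 10,"slide": [0,0,0],"spin": 0},
  {"fingers": 10,"slide": [0,0,0],"spin": 0},
])

```text
t: 23.55
tool_pos: [0.4864, 0.0442, 0.302]
ee_rot: [0.0, -0.645, 0.764, -0.0]
contact_force: [0.0, -0.2, -1.3]
gripper_width: 0.0155
```

```bash
python3 st.py; python3 look.py scene s11 toggle_knob hook_mid
python3 - <<'E'
import cv2
i=cv2.imread('pics/s11.png')[100:240,190:330]
cv2.imwrite('pics/s11c.png',cv2.resize(i,None,fx=4,fy=4,interpolation=cv2.INTER_CUBIC))
E
```

```text
t 23.55 box x -7.23 y 0.11  T z 301.97 feet 68.57 yawerr 0.0016  F ex 0.04 ey -0.18 z -1.28 tau [0.02 0.2  0.  ] q [ 0.     -0.6455  0.7638 -0.    ]
t 23.55 [0.4864 0.0442 0.302 ] yaw -1.7382413619420334 [ 0.     -0.6455  0.7638 -0.    ] [ 0.005  -0.1869 -1.2815] 0.01553420185327842
cam [ 1.2617 -0.522   0.7878]
toggle_knob 0.54 216.4 187.8 [ 0.4821 -0.0714  0.0859]
hook_mid 0.75 252.9 166.7 [0.454  0.0558 0.0787]
hook_mid 0.65 204.0 208.6 [ 0.4815 -0.109   0.0389]
```

View pics/s11c.png

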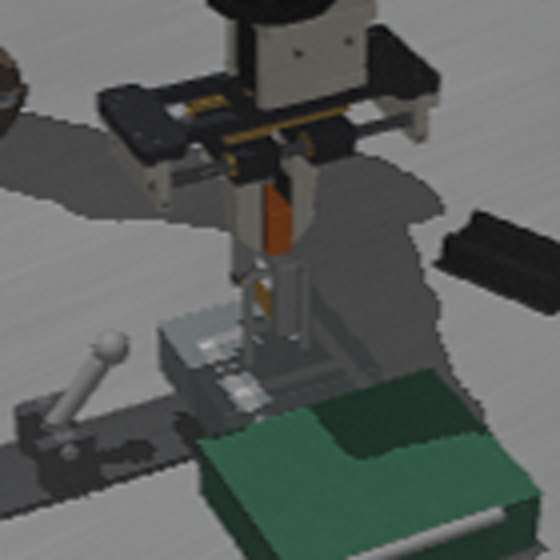

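Emit:
apply_moves([
  {"fingers": 10,"slide": [0,0,0.3],"spin": 0},
  {"fingers": 10,"slide": [0,0,0.3],"spin": 0},
  {"fingers": 10,"slide": [0,0,0.3],"spin": 0},
  {"fingers": 10,"slide": [0,0,0.3],"spin": 0},
  {"fingers": 10,"slide": [0,0,0],"spin": 0},
  {"fingers": 10,"slide": [0,0,0],"spin": 0},
  {"fingers": 10,"slide": [0,0,0],"spin": 0},
  {"fingers": 10,"slide": [0,0,0],"spin": 0},
])

```text
t: 24.5
tool_pos: [0.4864, 0.0442, 0.3008]
ee_rot: [0.0, -0.645, 0.764, 0.0]
contact_force: [-0.6, 0.3, -1.4]
gripper_width: 0.0161
```

```bash
python3 st.py
```

```text
t 24.50 box x -7.25 y 0.10  T z 300.76 feet 67.36 yawerr 0.0015  F ex -0.64 ey 0.24 z -1.36 tau [0.02 0.16 0.  ] q [ 0.     -0.6455  0.7638  0.    ]
```

Emit:
apply_moves([
  {"fingers": 10,"slide": [0,0,0.3],"spin": 0},
  {"fingers": 10,"slide": [0,0,0.3],"spin": 0},
  {"fingers": 10,"slide": [0,0,0.3],"spin": 0},
  {"fingers": 10,"slide": [0,0,0.3],"spin": 0},
  {"fingers": 10,"slide": [0,0,0],"spin": 0},
  {"fingers": 10,"slide": [0,0,0],"spin": 0},
  {"fingers": 10,"slide": [0,0,0],"spin": 0},
  {"fingers": 10,"slide": [0,0,0],"spin": 0},
])

```text
t: 25.3
tool_pos: [0.4865, 0.0441, 0.2999]
ee_rot: [0.0, -0.645, 0.764, -0.0]
contact_force: [-1.8, -0.8, 5.7]
gripper_width: 0.0161
```

```bash
python3 st.py
```

```text
t 25.30 box x -7.07 y 0.05  T z 299.92 feet 66.52 yawerr 0.0014  F ex -1.60 ey -1.09 z 5.68 tau [-0.04  0.53 -0.  ] q [ 3.000e-04 -6.455e-01  7.638e-01 -0.000e+00]
```

Seated on the back at about 7 N. Releasing.

Emit:
apply_moves([
  {"fingers": 10,"slide": [0,0,-0.8],"spin": 0},
  {"fingers": 24,"slide": [0,0,0],"spin": 0},
  {"fingers": 40,"slide": [0,0,0],"spin": 0},
  {"fingers": 50,"slide": [0,0,0],"spin": 0},
  {"fingers": 50,"slide": [0,0,0],"spin": 0},
  {"fingers": 50,"slide": [0,0,-10],"spin": 0},
  {"fingers": 50,"slide": [0,0,-20],"spin": 0},
  {"fingers": 50,"slide": [0,0,-25],"spin": 0},
])

```text
t: 26.1
tool_pos: [0.4861, 0.044, 0.3561]
ee_rot: [-0.001, -0.645, 0.764, 0.0]
contact_force: [0.8, 0.3, 0.4]
gripper_width: 0.0499
```

Emit:
apply_moves([
  {"fingers": 50,"slide": [0,0,-30],"spin": 0},
  {"fingers": 50,"slide": [0,10,-30],"spin": 0},
  {"fingers": 50,"slide": [0,25,-15],"spin": 0},
  {"fingers": 50,"slide": [0,25,0],"spin": 0},
  {"fingers": 50,"slide": [0,20,0],"spin": 0},
  {"fingers": 50,"slide": [0,10,0],"spin": 0},
  {"fingers": 50,"slide": [0,0,0],"spin": 0},
  {"fingers": 50,"slide": [0,0,0],"spin": 0},
])

```text
t: 26.9
tool_pos: [0.398, 0.0591, 0.4308]
ee_rot: [0.001, -0.646, 0.764, 0.0]
contact_force: [-0.4, 0.6, 0.8]
gripper_width: 0.0502
```

```bash
python3 st.py; python3 look.py wrist w12 hook_grip toggle_knob; python3 look.py scene s12 toggle_knob hook_mid hook_grip; python3 look.py top t12 union barb bushing tclamp
python3 - <<'E'
import cv2
i=cv2.imread('pics/s12.png')[120:240,190:330]
cv2.imwrite('pics/s12c.png',cv2.resize(i,None,fx=5,fy=5,interpolation=cv2.INTER_CUBIC))
E
```

```text
t 26.90 box x -96.86 y -0.05  T z 430.85 feet 197.45 yawerr 0.0022  F ex -0.50 ey 0.53 z 0.78 tau [-0.05  0.17  0.01] q [ 8.000e-04 -6.457e-01  7.636e-01  3.000e-04]
t 26.9 [0.398  0.0591 0.4308] yaw -1.737613288789673 [ 0.0008 -0.6457  0.7636  0.0003] [-0.4014  0.6058  0.775 ] 0.0501983460861012
cam [0.4629 0.0474 0.4101]
hook_grip 0.77 247.3 60.6 [0.4871 0.0435 0.1534]
toggle_knob 0.83 367.7 66.0 [ 0.4711 -0.061   0.09  ]
t 27.05 [0.3982 0.059  0.4305] yaw -1.7392300387670063 [-0.0001 -0.6451  0.7641 -0.0005] [ 0.2426 -0.2418 -0.1078] 0.049771840505650734
cam [ 1.2617 -0.522   0.7878]
toggle_knob 0.72 369.9 185.9 [ 0.619   0.3269 -0.0016]
toggle_knob 0.56 217.4 184.3 [ 0.4773 -0.0653  0.0908]
hook_mid 0.65 255.3 169.1 [0.499  0.0308 0.1081]
hook_grip 0.94 260.7 157.6 [0.5069 0.041  0.1424]
t 27.25 [0.3979 0.0591 0.4303] yaw -1.7391547234369302 [-0.0003 -0.6451  0.7641 -0.0004] [0.4852 0.9302 0.675 ] 0.049692058870640564
cam [0.4254 0.0121 1.0785]
union 0.62 341.9 148.9 [ 0.6498 -0.185   0.0321]
barb 0.54 411.7 239.3 [ 0.418  -0.3693  0.0115]
bushing 0.63 127.4 184.0 [ 0.5521  0.3861 -0.0008]
bushing 0.19 309.2 215.2 [ 0.4744 -0.0992  0.0465]
tclamp 0.74 155.0 159.6 [ 0.6206  0.3149 -0.0036]
```

View pics/s12c.png

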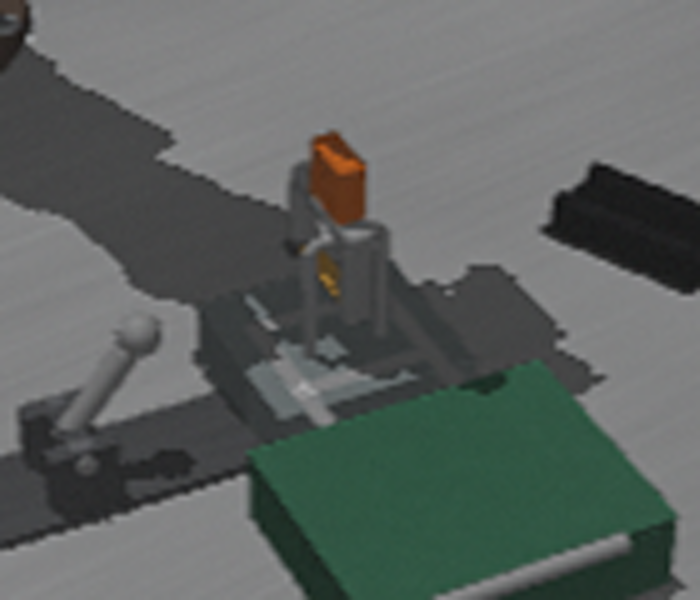

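View pics/w12.png

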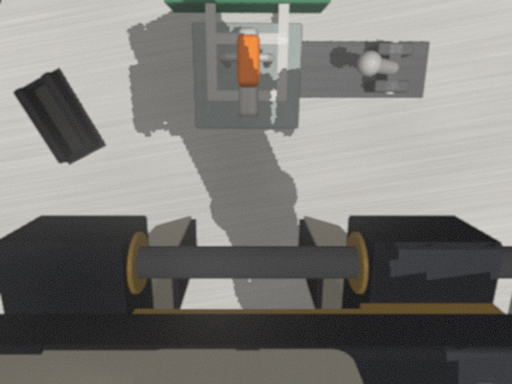

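View pics/t12.png

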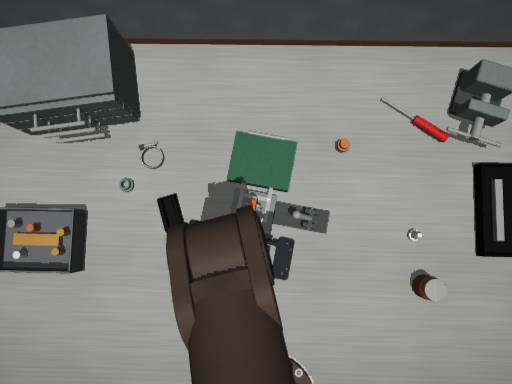

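The scene shows the hook on the eye, with the tab at about (338,175) in the crop and the brass gate low in the window at about (328,272), below the crown. The toggle is over and the fittings lie as before. One last stillness check.

Emit:
apply_moves([
  {"fingers": 50,"slide": [0,0,0],"spin": 0},
  {"fingers": 50,"slide": [0,0,0],"spin": 0},
  {"fingers": 50,"slide": [0,0,0],"spin": 0},
  {"fingers": 50,"slide": [0,0,0],"spin": 0},
  {"fingers": 50,"slide": [0,0,0],"spin": 0},
  {"fingers": 50,"slide": [0,0,0],"spin": 0},
  {"fingers": 50,"slide": [0,0,0],"spin": 0},
  {"fingers": 50,"slide": [0,0,0],"spin": 0},
])

```text
t: 28.3
tool_pos: [0.3976, 0.0592, 0.4304]
ee_rot: [0.0, -0.645, 0.764, -0.0]
contact_force: [-0.3, -0.7, -0.7]
gripper_width: 0.0501
```

```bash
python3 look.py wrist w13 hook_grip toggle_knob
python3 - <<'E'
from h import *
from st import *
np.set_printoptions(precision=4,suppress=True)
for n in('w12','w13'):
    W=cloud(n)
    B=np.stack([(W[...,:2]-O)@ex,(W[...,:2]-O)@ey,W[...,2]],-1)
    near=(abs(B[...,0])<.06)&(abs(B[...,1])<.012)
    P=B[near&(B[...,2]>.14)&(B[...,2]<.17)]; print(n,'tab',len(P),P.min(0),P.max(0)); 
    v=np.polyfit(P[:,0],P[:,2],1); print('tab top slope',v[0])
    Q=B[near&(B[...,2]>.112)&(B[...,2]<.132)]; print('back',Q.min(0),Q.max(0))
E
```

```text
t 28.3 [0.3976 0.0592 0.4304] yaw -1.738263611713482 [ 0.     -0.6455  0.7638 -0.    ] [-0.2627 -0.6987 -0.6934] 0.05012429517476605
cam [0.4625 0.0474 0.4096]
hook_grip 0.92 246.3 59.0 [0.4876 0.0437 0.1535]
toggle_knob 0.79 365.8 65.1 [ 0.4714 -0.0597  0.0904]
w12 tab 1126 [-0.0231 -0.0093  0.1415] [0.0104 0.0065 0.1556]
tab top slope -0.02137195250357636
back [-0.0472 -0.0097  0.1131] [0.0218 0.0061 0.1284]
w13 tab 1120 [-0.0234 -0.009   0.1407] [0.0107 0.0062 0.1557]
tab top slope 6.685738850537197e-05
back [-0.0469 -0.0096  0.1124] [0.0208 0.0062 0.1314]
```

Hook level and still; handing in.

```bash
python3 -c "
from bench import *
print(close_job())"
```

```text
the job is handed in; nothing more can be done
None
```

The job is handed in at about 28 s of the 70 s, with the toggle over and the snap hook hanging on the eye.

- **Toggle:** I gripped the ball and swung it along its arc to a measured 1.40 rad. The lid closed and the strap lies flush with the plinth.
- **Finding the eye:** I took the hook from its rest and touched the bar from the side with the hook's nose at about 5 N. That put the bar about 1 mm behind nominal, in agreement with the camera.
- **Hooking on:** I pressed the hook down over the crown. The gate gave about 3.5–5.5 N, then the force fell back to just the hook's weight. I seated the back on the crown at about 7 N and let go. The forces I read stayed well under 25 N, though they are taken only at the end of each move call.

My last checks showed the hook upright and still in two pictures 1.4 s apart, and the toggle still over. The loose fittings lie where they were at the start, as far as the overhead view shows.

I judged the gate shut from the force drop and from the brass showing low in the window. I did not do an upward pull test. No check failed, but the networks reported a few wrong places, which I discarded against the pictures and depth readings.

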